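# Close the second, interlocking layer of firebricks

### The job

Finish the second layer of firebricks in the stacking frame so that it interlocks with the first as its mirror image: slide the brick on the back shelf off it, towards the robot, until it lies snug alongside the brick already laid, and slide the brick on the side shelf in across their ends to close the layer. All three bricks of the layer must end snug against each other and against the near rail and the left end stop, square and flush, with no gap wider than a few millimetres. Keep the bricks flat, do not shift the first layer, and leave the hammer, brush and chisel alone.

Things in the scene. Friction and masses are not known exactly. Their poses are not given: they have to be found in the camera images.
- bed (a point): Centre of the second layer (180 mm in x, 270 mm in y) in the fixed stacking frame, half-way up that layer: 18 mm above the first layer's top. x points away from the robot, y to the left end stop, z up. Finished brick centres, in these axes: laid brick x -45, y +46; back brick x +45, y +46; side brick x 0, y -89 mm; z 0.
- near_rail (a point): Steel stop rail on the robot's side of the stack, part of the frame, rigid, 6 mm thick, 451 mm long along y, past stack and side shelf. The point is on the top edge of its inner face, mid-length: 90.5 mm nearer than the bed point and 3 mm higher. Axes as the bed.
- end_stop (a point): Steel stop across the left end of the stack and back shelf, part of the frame, rigid, 6 mm thick, 276 mm long along x. The point is on the top edge of its inner face, mid-length: 136 mm left of the bed point (+y) and 3 mm higher. Axes as the bed.
- back_shelf (a point): Blue-painted wooden loading shelf beyond the stack, part of the frame, 146 mm (x) by 246 mm (y), 1.5 mm higher than the top of the first layer and butting on it. The point is the centre of its top. Axes as the bed.
- side_shelf (a point): Blue-painted wooden loading shelf at the right of the stack, part of the frame, 236 mm (x) by 165 mm (y), 1.5 mm higher than the top of the first layer and butting on it. The point is the centre of its top. Axes as the bed.
- laid_mid (a point): Pale firebrick 180 x 90 x 36 mm (0.3 to 0.6 kg, loose); the point is its centre, z up. Its long side runs along its y axis. Already lies in the second layer, in the near left place, with a slack of up to about 15 mm to the end stop and a few mm to the near rail.
- back_brick_mid (a point): Pale firebrick 180 x 90 x 36 mm (0.3 to 0.6 kg, loose); the point is its centre, z up. Its long side runs along its y axis. Starts askew on the back shelf, with a gap to the end stop; it belongs in the second layer next to the laid brick, on its far side. Its 90 mm width is too wide to grasp.
- side_brick_mid (a point): Pale firebrick 180 x 90 x 36 mm (0.3 to 0.6 kg, loose); the point is its centre, z up. Its long side runs along its x axis. Starts askew on the side shelf, at the right of the stack, some way off the near rail; it belongs across the right ends of the other two, in the second layer, against the near rail.
- low_cross_mid (a point): Pale firebrick 180 x 90 x 36 mm (0.3 to 0.6 kg, loose); the point is its centre, z up. Its long side runs along its x axis. First layer, lies across the left end; boxed in by the frame.
- low_near_mid (a point): Pale firebrick 180 x 90 x 36 mm (0.3 to 0.6 kg, loose); the point is its centre, z up. Its long side runs along its y axis. First layer, near right; boxed in by the frame.
- low_back_mid (a point): Pale firebrick 180 x 90 x 36 mm (0.3 to 0.6 kg, loose); the point is its centre, z up. Its long side runs along its y axis. First layer, far right; boxed in by the frame.
- hammer: Bystander: hammer 280 mm long lying on the bench; origin under its middle.
- brush: Bystander: brush 240 mm long lying on the bench; origin under its middle.
- chisel: Bystander: cold chisel, blue square shank 18 mm thick, about 190 mm long, lying on the bench; origin under its shank's middle.
There are look-alikes about, which are no part of the job. Leave any green look-alike of the part that bears side_brick_mid alone.

How it is judged:
By the outcome, as a careful person would: the job done as asked, in the order asked, and still so for the second after the job is handed in, with the robot touching nothing.
It also fails if it takes over 54 s, if anything falls off the work surface, if the arm or the gripper's body presses on something with over 40 N, if the wrist force passes 120 N, or if a joint passes its speed limit or range.

### The arm

A 6-joint arm with a two-finger parallel gripper is mounted at the origin on the work surface. World frame = base frame: x ahead of the robot, y to its left, z up, the work surface at z = 0. Lengths are in mm, angles in rad, forces in N, time in s.
With the tool pointing down it reaches from about 300 to 775 mm from the base axis. Payload 14.6 kg.
Tool frame: the origin (TCP) lies at the very end of the fingers, on their centre line; the grasp point (between the pads) lies 19 mm behind it (manip.grip_point_offset is the distance from the TCP to the grasp point, in mm); z points along the fingers, y is the line along which they close (so a half turn about z gives the same grasp; the last joint's range is limited). The gripper opens to 94 mm and grips with 3 to 60 N. Pads are 16 mm wide; open, the fingers measure 119 mm over their backs; the gripper's body (75 mm by 177 mm) begins 78 mm behind the grasp point.
Start: joints at [-1.323, 0.3, 1.521, -0, 1.321, -0.067], TCP at [170.287, -522.964, 205.446] pointing down, gripper open.
Joint ranges: [-3.03, 3.03], [-0.79, 2.21], [0.23, 2.52], [-1.04, 4.18], [0, 3.07], [-2.55, 2.55]. Speed limits (rad/s): [2.22, 2.22, 2.57, 3.14, 3.14, 3.14].

### API

Orientations are given as [roll, pitch, yaw] about the fixed x, y, z axes, in that order (R = Rz(yaw) Ry(pitch) Rx(roll)).
In Python, from cell import telemetry, eyes, manip gives the robot as it stands.
- The arm moves only by the tool play_rows, never from a script. Its arguments are lists of equal length, an entry for each row: "translation": the shift along the world's x, y, z in m, a list of three; "yaw": the turn about the world's z in rad. A call has 1 to 12 rows; each row is the pose to reach, as a shift and turn from the pose commanded when the call began; what a row does not reach only later rows make up. A row lasts 1/8 s, in which the tool goes at most 62.5 mm and 10.7 degrees, less where a joint would pass 70% of its speed; a pose out of reach is approached as far as the arm can. A call with a gripper value outside its range is refused whole. "hand" is the opening, from 0 (shut) to 1 (fully open), set as the call begins (left out, the last holds). The fingers move at their own pace and stop on an object; "force" is the grip in N (left out, the last holds). Time passes only in rows, so rows that repeat a pose let the fingers close. It gives the time, the measured TCP pose, the force, the opening and the grip force at its end, in the units of the state.
- telemetry.read_state(): the state, without advancing time (a new reading comes with each control period).
- eyes.camera(name): name is "scene" or "top" or "wrist"; returns a dict with "pixels" (420x560x3 uint8, red, green, blue), "fx", "fy", "cx", "cy" (pixels), "cam_to_world" (4x4, takes a point from camera to world coordinates); the wrist camera has in their place "T_tool_cam" (4x4, takes a point from camera to tool coordinates, whose origin is the TCP and whose axes are the flange's). Camera axes: x right, y up, looking along -z (the intrinsics and any distortion apply to the point x, -y, -z); pixel columns grow to the right and rows downward; lengths in mm; the calibration is good to about 2 mm. A picture is of the moment at which its call begins: read the wrist's pose just before it. There is no depth.
- manip.sign_off(): hands the job in; it is judged then, once.
The state is a dict: "clock": time; "joints": joint angles; "qd": joint speeds; "effort": joint torques, N m; "eef_pos": TCP position; "eef_rot": TCP orientation; "wrist_force": force on the tool from outside, world axes, zero at the start; "moment": the same for the moment, N m; "finger_gap": finger opening in mm; "finger_force": force on a finger pad.
Only numpy, scipy, OpenCV 4.12 (cv2) and the standard library are available. Lean on these libraries where they do the work, as an engineer would, in place of code of your own. Each camera call takes 0.05 s, during which the arm holds its last target. There are 200 camera calls.

## Working session

There is one attempt and no reset: what is moved stays moved. The work goes in short steps, Python scripts to look and compute and a tool call to move; the robot and the scene stay as the last step left them, time stands still between calls to the robot, and variables do not carry over. Pictures are saved under pics/ and viewed, at most 10 in all, crops included, and the job is handed in when it is done.

Besides the shell and the picture viewer there is one more tool, called after "Call:" as name([rows], argument=value, ...), one row to a line, values as JSON. play_rows: Moves the arm, as the interface text tells. Its arguments: {"type":"object","properties":{"translation":{"type":"array","items":{"type":"array","items":{"type":"number"}}},"yaw":{"type":"array","items":{"type":"number"}},"hand":{"type":"number"},"force":{"type":"number"}},"required":["translation","yaw"]}

```bash
ls; mkdir -p pics
cat > h.py <<'E'
import numpy as np,cv2
from cell import telemetry,eyes,manip
def ray(c,u,v,T=None):
    T=np.array(c["cam_to_world"]) if T is None else T
    d=np.array([(u-c["cx"])/c["fx"],-(v-c["cy"])/c["fy"],-1.])
    return T[:3,3],T[:3,:3]@d
def onz(c,u,v,z,T=None):
    o,d=ray(c,u,v,T); return o+d*(z-o[2])/d[2]
def save(c,n): cv2.imwrite("pics/"+n,c["pixels"][:,:,::-1])
E
python3 - <<'E'
from h import *
for n in("scene","top"):
    c=eyes.camera(n);save(c,n+"0.png");print(n,{k:v for k,v in c.items() if k!="pixels"})
s=telemetry.read_state();print(s)
E
```

```text
pics
scene {'fx': 470.2239547682019, 'fy': 470.2239547682019, 'cx': 277.6252717502495, 'cy': 208.2249487036129, 'cam_to_world': array([[ 6.02440414e-01, -4.68683285e-01,  6.46066193e-01,
         1.44969869e+03],
       [ 7.97934121e-01,  3.73071892e-01, -4.73411557e-01,
        -6.31739891e+02],
       [-1.91490532e-02,  8.00720514e-01,  5.98731970e-01,
         9.41154580e+02],
       [ 0.00000000e+00,  0.00000000e+00,  0.00000000e+00,
         1.00000000e+00]])}
top {'fx': 484.77612616744307, 'fy': 484.77612616744307, 'cx': 284.3439071085164, 'cy': 212.29187857419623, 'cam_to_world': array([[-1.70969982e-02,  9.85127574e-01, -1.70971800e-01,
         2.21062526e+02],
       [-9.99839574e-01, -1.59316275e-02,  8.18596895e-03,
         7.26056184e+01],
       [ 5.34036471e-03,  1.71084327e-01,  9.85241916e-01,
         1.65793427e+03],
       [ 0.00000000e+00,  0.00000000e+00,  0.00000000e+00,
         1.00000000e+00]])}
{'clock': 0.1, 'joints': array([-1.32256774e+00,  3.00381942e-01,  1.52148875e+00, -2.31499256e-05,
        1.32071353e+00, -6.65936037e-02]), 'qd': array([-0.0004637 , -0.00123545, -0.00086084, -0.00055138, -0.00128862,
       -0.0004239 ]), 'effort': array([ 1.83628421e-03, -5.32640791e+01, -3.53283477e+01,  7.08981883e-02,
        2.34522385e-02, -4.65933510e-05]), 'eef_pos': array([ 170.2449612 , -522.74951334,  204.97429746]), 'eef_rot': array([-3.14060179e+00, -4.36092014e-05,  3.14827911e-01]), 'wrist_force': array([-0.29330722, -0.52758456,  0.54842346]), 'moment': array([ 0.03560279, -0.02371287,  0.01114955]), 'finger_force': 0.0, 'finger_gap': 93.54791133953196}
```

View pics/scene0.png

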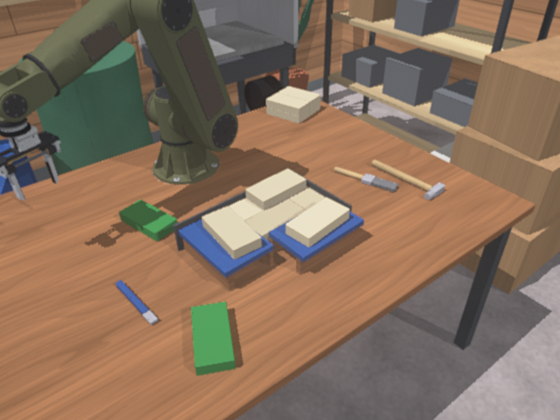

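View pics/top0.png

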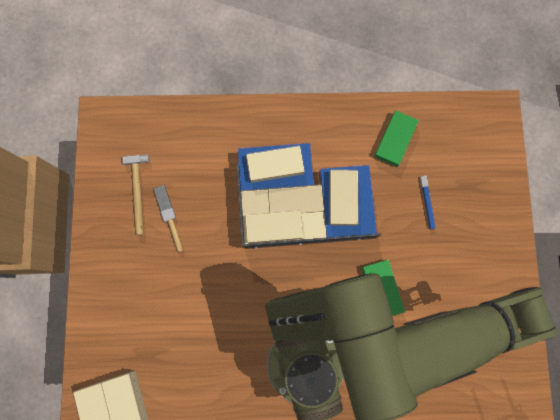

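Top view: back brick at (275,163), side brick at (344,197), laid brick at (273,227), first layer visible at (283,200). Look-alikes are the green bricks at (397,138) and (383,288) and a pale stack at (110,400), which is off the frame. I choose the pale bricks on the blue shelves and check them in one close crop.

Run:
```python
from h import *
c=cv2.imread("pics/top0.png")[135:255,225:385];d=cv2.imread("pics/scene0.png")[160:285,170:370]
a=cv2.resize(c,None,fx=4.5,fy=4.5,interpolation=2)[:540,:720]
cv2.imwrite("pics/cropt.png",a)
cv2.imwrite("pics/crops.png",cv2.resize(d,None,fx=4,fy=4,interpolation=2))
```

```text
(no output)
```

View pics/cropt.png

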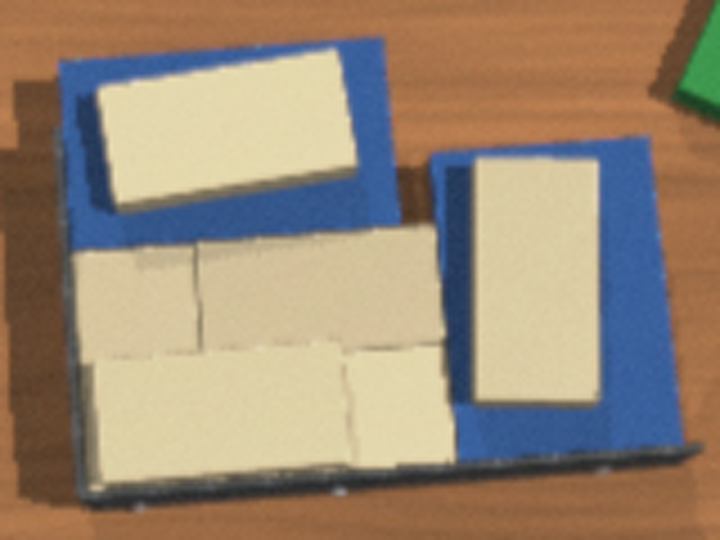

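View pics/crops.png

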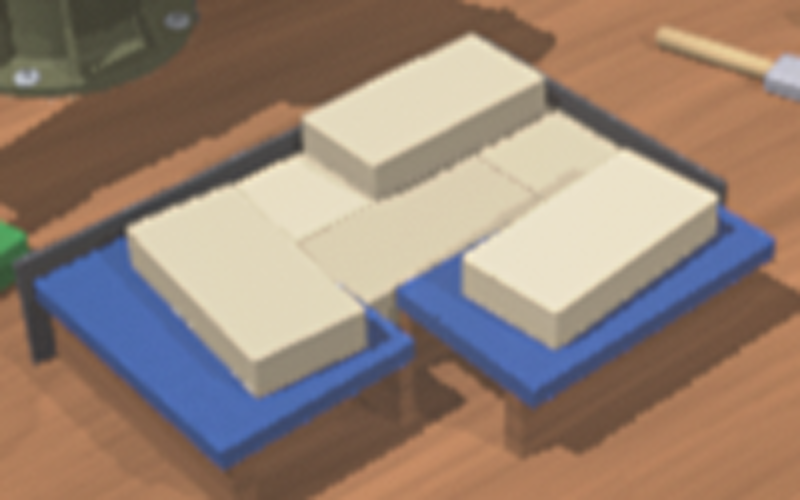

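The crops confirm the choice: the pale bricks on the blue shelves are askew, and the laid brick has slack to the left stop. Next I triangulate the corners.

```bash
cat > tri.py <<'E'
from h import *
C={n:eyes.camera(n) for n in("scene","top")}
P={"back":[((97,87),(718,197)),((338,49),(556,312)),((356,163),(463,258)),((118,205),(620,150))],
"side":[((475,158),(365,318)),((598,158),(255,362)),((598,402),(128,230)),((472,402),(240,187))],
"laid":[((90,358),(545,78)),((343,343),(375,165)),((352,467),(303,122)),((100,486),(473,33))],
"shelf side FR,FL":[((650,137),(225,457)),((432,153),(410,345))],
"shelf back FR,FL":[((383,40),(535,392)),((60,62),(773,240))],
"rail end":[((698,446),(20,262))]}
for k,L in P.items():
    print(k);Q=[]
    for t,s in L:
        r=[ray(C["top"],225+(t[0]+.5)/4.5-.5,135+(t[1]+.5)/4.5-.5),ray(C["scene"],170+(s[0]+.5)/4-.5,160+(s[1]+.5)/4-.5)]
        A=0;b=0
        for o,d in r:
            d=d/np.linalg.norm(d);M=np.eye(3)-np.outer(d,d);A=A+M;b=b+M@o
        p=np.linalg.solve(A,b);Q.append(p)
        o,d=r[0];d=d/np.linalg.norm(d);print("  ",p.round(1),"res",np.linalg.norm(np.cross(p-o,d)).round(1))
    Q=np.array(Q)
    if len(Q)==4:
        m=Q.mean(0);l=(Q[0]-Q[3]+Q[1]-Q[2])/2;w=(Q[0]-Q[1]+Q[3]-Q[2])/2
        print(" mean",m.round(1),"xdim",np.linalg.norm(l).round(1),"ydim",np.linalg.norm(w).round(1),"yaw",np.arctan2(-l[0]*0+l[1],l[0])*-1*-1,np.arctan2(-w[0],w[1]))
E
python3 tri.py
```

```text
back
   [687.8 183.7 112.5] res 1.5
   [714.1   6.6 113.4] res 2.0
   [627.4  -5.2 111.7] res 1.4
   [598.4 168.4 111.9] res 1.0
 mean [656.9  88.4 112.4] xdim 89.1 ydim 177.5 yaw 0.15219081435325613 0.15612596107321644
side
   [631.4 -92.9 105.5] res 1.3
   [ 628.7 -181.1  112.3] res 2.5
   [ 448.6 -174.1  109.7] res 2.0
   [451.4 -82.4 107.4] res 3.8
 mean [ 540.  -132.6  108.7] xdim 180.2 ydim 90.1 yaw -0.048503579260432236 -0.03028733412596404
laid
   [485.8 188.9 111. ] res 0.6
   [495.7   9.7 110.9] res 4.1
   [406.2   4.7 104.4] res 3.6
   [394.6 184.  110.7] res 2.9
 mean [445.6  96.8 109.3] xdim 90.5 ydim 179.6 yaw 0.05477808734110245 0.0597219807794702
shelf side FR,FL
   [ 655.1 -226.3   73.2] res 3.7
   [643.8 -64.5  74.2] res 1.0
shelf back FR,FL
   [733.6 -28.5  74.2] res 2.9
   [718.5 213.9  76.7] res 1.3
rail end
   [ 417.2 -247.    96.7] res 2.0
```

Run:
```python
from h import *
L=np.array([[145.5,-300],[145.5,-135],[236,-110],[236,136],[-90.5,-309]]);W=np.array([[655.1,-226.3],[643.8,-64.5],[733.6,-28.5],[718.5,213.9],[417.2,-247]])
H=lambda L,W:None
l=L-L.mean(0);w=W-W.mean(0);a=np.arctan2((l[:,0]*w[:,1]-l[:,1]*w[:,0]).sum(),(l*w).sum())
R=np.array([[np.cos(a),-np.sin(a)],[np.sin(a),np.cos(a)]]);t=W.mean(0)-R@L.mean(0)
print("yaw",a,"bed",t,"res",(W-(L@R.T+t)).round(1).tolist())
for n,p in dict(laid=(445.6,96.8),back=(656.9,88.4),side=(540,-132.6)).items():print(n,(R.T@(np.array(p)-t)).round(1))
np.savez("bed.npz",R=R,t=t,a=a)
for n,p in dict(laidpush=(-45,-75),backbehind=(215,35),lb=(0,-75)).items():print(n,(R@np.array(p)+t).round(1))
```

```text
yaw 0.05715898867220743 bed [491.156094    65.20178408] res [[1.5, -0.3], [-0.3, -3.2], [0.5, 2.6], [-0.5, -0.6], [-1.3, 1.5]]
laid [-43.7  34.1]
back [166.8  13.7]
side [  37.5 -200.3]
laidpush [450.5 -12.2]
backbehind [703.8 112.4]
lb [495.4  -9.7]
```

Everything is consistent: shelf top ≈74, brick tops ≈110, frame yaw ≈0.057, residuals of 3 mm or less. I start by snugging the laid brick to the left.

Call:
play_rows([
  [0.28,0.503,-0.05],
  [0.28,0.503,-0.05],
  [0.28,0.503,-0.05],
  [0.28,0.503,-0.05],
  [0.28,0.503,-0.05],
  [0.28,0.503,-0.05],
  [0.28,0.503,-0.05],
  [0.28,0.503,-0.05],
  [0.28,0.503,-0.05],
  [0.28,0.503,-0.05],
  [0.28,0.503,-0.05],
  [0.28,0.503,-0.05],
], yaw=[1.313,1.313,1.313,1.313,1.313,1.313,1.313,1.313,1.313,1.313,1.313,1.313], hand=0.4)

```text
clock: 1.7
eef_pos: [449.9, -21.1, 155.5]
eef_rot: [-3.142, 0.0, 1.627]
wrist_force: [0.3, -0.5, -1.0]
finger_gap: 37.7
finger_force: 0.0
```

Call:
play_rows([
  [0,0,-0.04],
  [0,0,-0.07],
  [0,0,-0.07],
  [-0.001,0.01,-0.07],
  [-0.001,0.017,-0.07],
  [-0.001,0.022,-0.07],
  [-0.0015,0.027,-0.07],
  [-0.002,0.03,-0.07],
  [-0.002,0.033,-0.07],
  [-0.002,0.034,-0.07],
], yaw=[0,0,0,0,0,0,0,0,0,0])

```text
clock: 2.95
eef_pos: [449.5, 11.4, 86.2]
eef_rot: [3.139, 0.006, 1.629]
wrist_force: [5.3, -35.8, 1.3]
finger_gap: 37.7
finger_force: 18.0
```

Call:
play_rows([
  [0,-0.012,0],
  [0,-0.012,0.06],
  [0.04,0,0.075],
  [0.278,0.085,0.075],
  [0.278,0.085,0.075],
  [0.278,0.085,0.075],
  [0.278,0.085,0.075],
  [0.278,0.085,0.075],
  [0.278,0.085,0.075],
  [0.278,0.085,0.075],
  [0.278,0.085,0.075],
  [0.278,0.085,0.075],
], yaw=[0,0,0,-1.571,-1.571,-1.571,-1.571,-1.571,-1.571,-1.571,-1.571,-1.571], hand=1.0)

```text
clock: 4.45
eef_pos: [726.1, 99.3, 160.1]
eef_rot: [-3.141, 0.001, 0.053]
wrist_force: [1.2, 0.1, 0.0]
finger_gap: 93.9
finger_force: 0.0
```

Run:
```python
from h import *
s=telemetry.read_state();print(s["clock"],s["eef_pos"],s["eef_rot"],s["finger_gap"],s["wrist_force"])
c=eyes.camera("top");save(c,"t1.png")
im=cv2.imread("pics/t1.png")[125:255,225:385];cv2.imwrite("pics/t1c.png",cv2.resize(im,None,fx=4.5,fy=4.5,interpolation=2))
```

```text
4.45 [726.06862195  99.34983129 160.09531014] [-3.14092651e+00  8.34885301e-04  5.27128630e-02] 93.92037790111704 [1.23033233 0.10913952 0.0313257 ]
```

View pics/t1c.png

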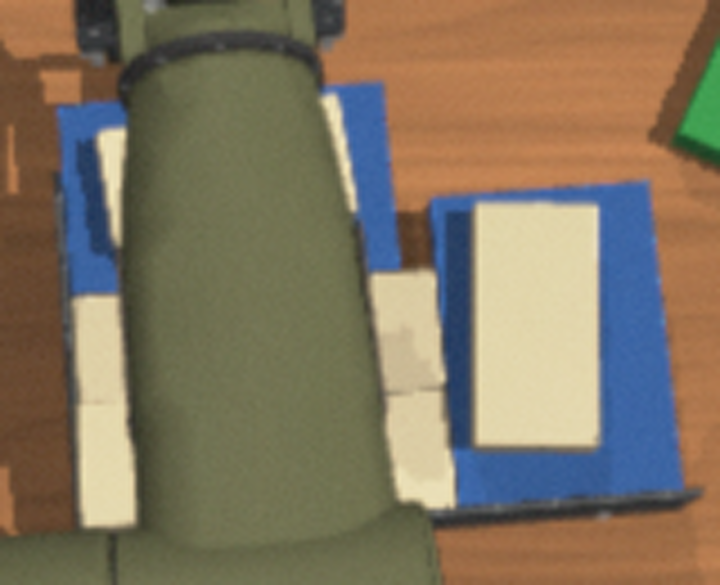

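Call:
play_rows([
  [0,0,-0.05],
  [0,0,-0.072],
  [-0.006,0,-0.072],
  [-0.018,-0.001,-0.072],
  [-0.03,-0.002,-0.072],
  [-0.043,-0.0025,-0.072],
  [-0.057,-0.003,-0.072],
  [-0.071,-0.004,-0.072],
  [-0.086,-0.005,-0.072],
  [-0.101,-0.006,-0.072],
  [-0.114,-0.0065,-0.072],
  [-0.124,-0.007,-0.072],
], yaw=[0,0,0,0,0,0,0,0,0,0,0,0])

```text
clock: 6.0
eef_pos: [602.5, 92.2, 90.2]
eef_rot: [-3.141, -0.003, 0.058]
wrist_force: [3.2, 0.5, 2.1]
finger_gap: 94.0
finger_force: 1.6
```

Call:
play_rows([
  [-0.006,0,0],
  [-0.01,0,0],
  [0.008,0,0],
  [0.015,0,0.05],
  [0.0,-0.03,0.07],
  [-0.055,-0.129,0.07],
  [-0.055,-0.129,0.07],
  [-0.055,-0.129,0.07],
  [-0.055,-0.129,0.07],
  [-0.055,-0.129,0.07],
  [-0.055,-0.129,0.07],
  [-0.055,-0.129,0.07],
], yaw=[0,0,0,0,0.15,1.571,1.571,1.571,1.571,1.571,1.571,1.571], hand=1.0)

```text
clock: 7.5
eef_pos: [546.9, -36.9, 158.1]
eef_rot: [-3.14, -0.0, 1.522]
wrist_force: [0.7, 0.0, -0.2]
finger_gap: 94.3
finger_force: 0.0
```

Call:
play_rows([
  [0,0,0],
  [0,0,0],
  [0,0,0],
], yaw=[0.15,0.15,0.15], hand=0.4)

```text
clock: 7.88
eef_pos: [547.1, -36.9, 158.2]
eef_rot: [-3.141, -0.0, 1.662]
wrist_force: [0.3, -0.6, -0.5]
finger_gap: 67.8
finger_force: 0.0
```

Call:
play_rows([
  [0,0,-0.04],
  [0,0,-0.07],
  [0,0.008,-0.07],
  [-0.001,0.016,-0.07],
  [-0.001,0.023,-0.07],
  [-0.002,0.03,-0.07],
  [-0.002,0.037,-0.07],
  [-0.002,0.043,-0.07],
  [-0.003,0.048,-0.07],
  [-0.003,0.052,-0.07],
  [-0.003,0.054,-0.07],
  [-0.003,0.055,-0.07],
], yaw=[-0.035,-0.035,-0.035,-0.035,-0.035,-0.035,-0.035,-0.035,-0.035,-0.035,-0.035,-0.035])

```text
clock: 9.38
eef_pos: [544.4, 17.1, 88.5]
eef_rot: [3.142, 0.002, 1.631]
wrist_force: [2.8, -15.4, 2.0]
finger_gap: 37.6
finger_force: 7.6
```

Call:
play_rows([
  [0,0.0015,0],
  [0,-0.012,0],
  [0,-0.012,0.055],
  [0.04,0.03,0.07],
  [0.069,0.1,0.07],
  [0.069,0.1,0.07],
  [0.069,0.1,0.07],
  [0.069,0.1,0.07],
  [0.069,0.1,0.07],
  [0.069,0.1,0.07],
  [0.069,0.1,0.07],
  [0.069,0.1,0.07],
], yaw=[0,0,0,-0.15,-1.571,-1.571,-1.571,-1.571,-1.571,-1.571,-1.571,-1.571], hand=1.0)

```text
clock: 10.88
eef_pos: [612.8, 118.2, 157.9]
eef_rot: [-3.141, 0.002, 0.055]
wrist_force: [0.3, 0.2, 0.6]
finger_gap: 93.8
finger_force: 0.0
```

Run:
```python
from h import *
b=np.load("bed.npz");s=telemetry.read_state();print(s["clock"],s["eef_pos"],s["eef_rot"],s["finger_gap"],"bed",b["R"].T@(s["eef_pos"][:2]-b["t"]))
```

```text
10.875 [612.83426319 118.19659637 157.86310527] [-3.14089565e+00  1.58113998e-03  5.47140415e-02] 93.84658973502601 bed [124.5069336   45.95705032]
```

Call:
play_rows([
  [0,0,-0.045],
  [0,0,-0.07],
  [-0.008,0,-0.07],
  [-0.014,-0.001,-0.07],
  [-0.019,-0.001,-0.07],
  [-0.023,-0.001,-0.07],
  [-0.026,-0.0015,-0.07],
  [-0.028,-0.0015,-0.07],
  [-0.029,-0.0015,-0.07],
], yaw=[0,0,0,0,0,0,0,0,0])

```text
clock: 12.0
eef_pos: [586.4, 116.9, 89.5]
eef_rot: [-3.141, -0.007, 0.06]
wrist_force: [19.1, 2.4, -3.5]
finger_gap: 94.3
finger_force: 9.8
```

Call:
play_rows([
  [-0.0015,0,0],
  [0.012,0,0],
  [0.02,0,0.06],
  [0.05,-0.05,0.07],
  [0.071,-0.25,0.07],
  [0.071,-0.25,0.07],
  [0.071,-0.25,0.07],
  [0.071,-0.25,0.07],
  [0.071,-0.25,0.07],
  [0.071,-0.25,0.07],
], yaw=[0,0,0,0,0,0,0,0,0,0])

```text
clock: 13.25
eef_pos: [655.3, -131.8, 158.5]
eef_rot: [-3.141, 0.0, 0.061]
wrist_force: [-0.0, -0.2, 0.3]
finger_gap: 93.9
finger_force: 0.0
```

Call:
play_rows([
  [0,0,0],
  [0,0,0],
  [0,0,-0.05],
  [0,0,-0.069],
  [0,0,-0.069],
], yaw=[0,0,0,0,0], hand=0.4)

```text
clock: 13.88
eef_pos: [654.9, -133.2, 88.6]
eef_rot: [-3.141, 0.002, 0.06]
wrist_force: [0.2, -0.7, 0.8]
finger_gap: 47.8
finger_force: 0.0
```

Run:
```python
from h import *
b=np.load("bed.npz");s=telemetry.read_state();print(s["clock"],s["eef_pos"],s["eef_rot"],s["finger_gap"],s["wrist_force"],"bed",b["R"].T@(s["eef_pos"][:2]-b["t"]))
c=eyes.camera("top");save(c,"t2.png")
im=cv2.imread("pics/t2.png")[125:255,225:385];cv2.imwrite("pics/t2c.png",cv2.resize(im,None,fx=4.5,fy=4.5,interpolation=2))
```

```text
13.875 [ 654.86673469 -133.18899472   88.59243018] [-3.14088901e+00  2.18665992e-03  5.95746023e-02] 47.795054248577316 [ 0.15296632 -0.65885683  0.76726963] bed [ 152.10963741 -207.41922089]
```

View pics/t2c.png

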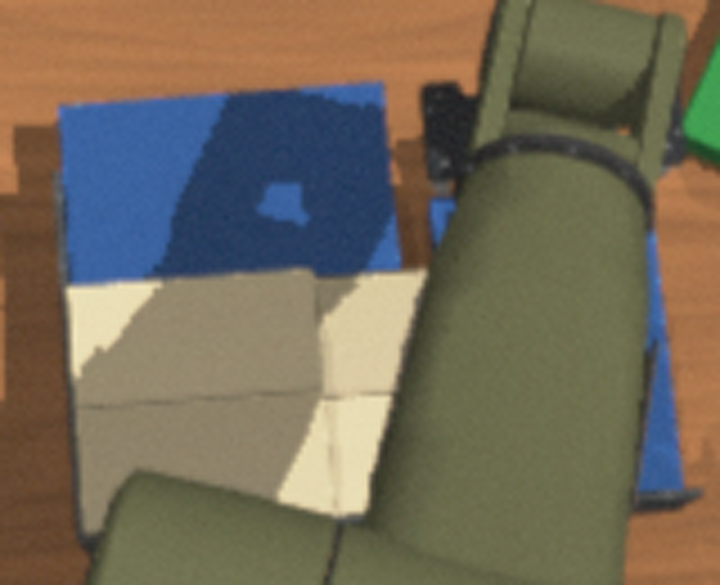

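The back and laid bricks are snug and flush against the left stop (ends at crop x≈315, seam at y≈400). Next I slide the side brick to the near rail.

Call:
play_rows([
  [-0.008,0,0],
  [-0.016,-0.001,0],
  [-0.023,-0.001,0],
  [-0.03,-0.002,0],
  [-0.037,-0.002,0],
  [-0.043,-0.0025,0],
  [-0.048,-0.003,0],
  [-0.052,-0.003,0],
  [-0.055,-0.003,0],
  [-0.056,-0.003,0],
], yaw=[0,0,0,0,0,0,0,0,0,0])

```text
clock: 15.18
eef_pos: [602.1, -136.0, 90.6]
eef_rot: [3.141, -0.008, 0.06]
wrist_force: [26.1, 4.7, -0.1]
finger_gap: 37.4
finger_force: 13.1
```

Call:
play_rows([
  [-0.001,0,0],
  [0.012,0,0],
  [0.015,-0.005,0.06],
  [0.0,-0.04,0.07],
  [-0.0925,-0.073,0.07],
  [-0.0925,-0.073,0.07],
  [-0.0925,-0.073,0.07],
  [-0.0925,-0.073,0.07],
  [-0.0925,-0.073,0.07],
  [-0.0925,-0.073,0.07],
  [-0.0925,-0.073,0.07],
  [-0.0925,-0.073,0.07],
], yaw=[0,0,0,0.18,1.571,1.571,1.571,1.571,1.571,1.571,1.571,1.571], hand=1.0)

```text
clock: 16.68
eef_pos: [506.0, -209.4, 158.8]
eef_rot: [-3.139, -0.001, 1.635]
wrist_force: [-0.8, -0.6, 0.2]
finger_gap: 94.0
finger_force: 0.0
```

Run:
```python
from h import *
b=np.load("bed.npz");s=telemetry.read_state();print(s["clock"],s["eef_pos"],s["eef_rot"],s["finger_gap"],s["wrist_force"],"bed",b["R"].T@(s["eef_pos"][:2]-b["t"]))
c=eyes.camera("scene");save(c,"s2.png")
im=cv2.imread("pics/s2.png")[160:285,170:370];cv2.imwrite("pics/s2c.png",cv2.resize(im,None,fx=4,fy=4,interpolation=2))
```

```text
16.675 [ 506.00879495 -209.36165726  158.78104075] [-3.13945685e+00 -6.52868612e-04  1.63473082e+00] 93.96547059385449 [-0.75898215 -0.61718536  0.21624956] bed [  -0.85677982 -274.96354663]
```

View pics/s2c.png

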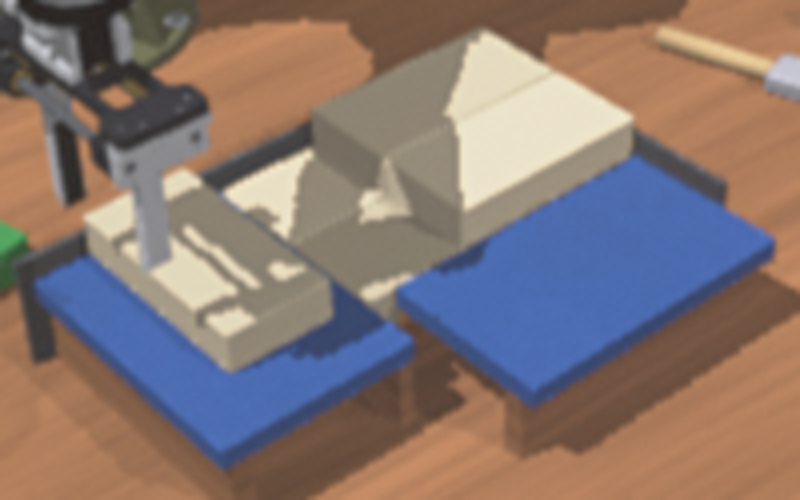

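Run:
```python
from h import *
b=np.load("bed.npz");c=eyes.camera("scene")
for s in[(85,216),(232,340),(331,288),(188,170)]:
    p=onz(c,170+(s[0]+.5)/4-.5,160+(s[1]+.5)/4-.5,110);print(p.round(1),(b["R"].T@(p[:2]-b["t"])).round(1))
```

```text
[ 415.8 -189.   110. ] [ -89.8 -249.5]
[ 599.4 -177.9  110. ] [  94.2 -248.9]
[595.7 -94.6 110. ] [  95.2 -165.5]
[ 413.6 -100.1  110. ] [ -86.8 -160.6]
```

Call:
play_rows([
  [0,0,-0.05],
  [0,0,-0.07],
  [-0.0,0.01,-0.07],
  [-0.001,0.02,-0.07],
  [-0.002,0.031,-0.07],
  [-0.0025,0.043,-0.07],
  [-0.003,0.055,-0.07],
  [-0.004,0.067,-0.07],
  [-0.0045,0.079,-0.07],
  [-0.005,0.091,-0.07],
  [-0.006,0.102,-0.07],
  [-0.0065,0.112,-0.07],
], yaw=[-0.005,-0.005,-0.005,-0.005,-0.005,-0.005,-0.005,-0.005,-0.005,-0.005,-0.005,-0.005])

```text
clock: 18.27
eef_pos: [499.9, -96.5, 89.1]
eef_rot: [-3.141, -0.001, 1.626]
wrist_force: [-0.2, -2.0, -1.1]
finger_gap: 93.8
finger_force: 0.8
```

Call:
play_rows([
  [0,0.007,0],
  [-0.001,0.012,0],
  [-0.001,0.016,0],
  [-0.001,0.019,0],
  [-0.001,0.021,0],
  [-0.001,0.023,0],
  [-0.001,0.023,0],
], yaw=[0,0,0,0,0,0,0])

```text
clock: 19.15
eef_pos: [499.8, -76.1, 89.8]
eef_rot: [3.14, 0.003, 1.626]
wrist_force: [2.2, -14.5, -2.3]
finger_gap: 94.1
finger_force: 7.2
```

Call:
play_rows([
  [0,0.0015,0],
  [0,-0.012,0],
  [0,-0.012,0.06],
  [0.05,0,0.07],
  [0.1095,0.103,0.07],
  [0.1095,0.103,0.07],
  [0.1095,0.103,0.07],
  [0.1095,0.103,0.07],
  [0.1095,0.103,0.07],
  [0.1095,0.103,0.07],
  [0.1095,0.103,0.07],
  [0.1095,0.103,0.07],
], yaw=[0,0,0,-0.15,-1.569,-1.569,-1.569,-1.569,-1.569,-1.569,-1.569,-1.569])

```text
clock: 20.65
eef_pos: [608.7, 28.5, 159.4]
eef_rot: [-3.141, 0.0, 0.051]
wrist_force: [-0.7, 0.6, -0.3]
finger_gap: 93.9
finger_force: 0.0
```

Call:
play_rows([
  [0,0,-0.05],
  [0,0,-0.07],
  [-0.008,0,-0.07],
  [-0.012,-0.001,-0.07],
  [-0.015,-0.001,-0.07],
  [-0.017,-0.001,-0.07],
  [-0.019,-0.001,-0.07],
  [-0.019,-0.001,-0.07],
], yaw=[0,0,0,0,0,0,0,0])

```text
clock: 21.65
eef_pos: [592.3, 27.4, 91.0]
eef_rot: [3.141, -0.007, 0.057]
wrist_force: [14.8, -1.4, -1.4]
finger_gap: 93.9
finger_force: 8.0
```

Call:
play_rows([
  [-0.001,0,0],
  [-0.002,0,0],
  [-0.002,0,0],
  [0.012,0,0],
  [0.015,0,0.06],
  [-0.05,-0.06,0.1],
  [-0.2,-0.4,0.1],
  [-0.2,-0.4,0.1],
  [-0.2,-0.4,0.1],
  [-0.2,-0.4,0.1],
  [-0.2,-0.4,0.1],
  [-0.2,-0.4,0.1],
], yaw=[0,0,0,0,0,0,0,0,0,0,0,0])

```text
clock: 23.15
eef_pos: [399.8, -350.6, 189.0]
eef_rot: [3.141, -0.0, 0.056]
wrist_force: [1.8, 0.1, -0.8]
finger_gap: 94.1
finger_force: 0.0
```

Run:
```python
from h import *
s=telemetry.read_state();print(s["clock"],s["eef_pos"])
t=eyes.camera("top");c=eyes.camera("scene");save(t,"t3.png");save(c,"s3.png")
a=cv2.resize(cv2.imread("pics/t3.png")[165:255,230:350],None,fx=5.5,fy=5.5,interpolation=2)
cv2.imwrite("pics/t3c.png",a)
cv2.imwrite("pics/s3c.png",cv2.resize(cv2.imread("pics/s3.png")[155:265,190:360],None,fx=4.5,fy=4.5,interpolation=2))
```

```text
23.15 [ 399.76703828 -350.62870676  188.99809653]
```

View pics/t3c.png

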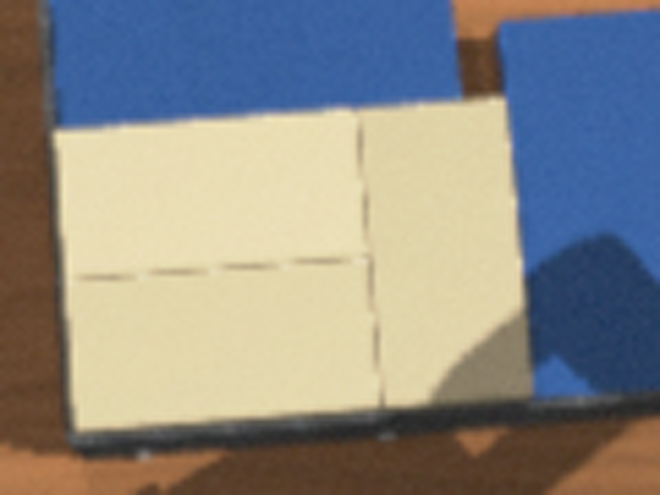

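View pics/s3c.png

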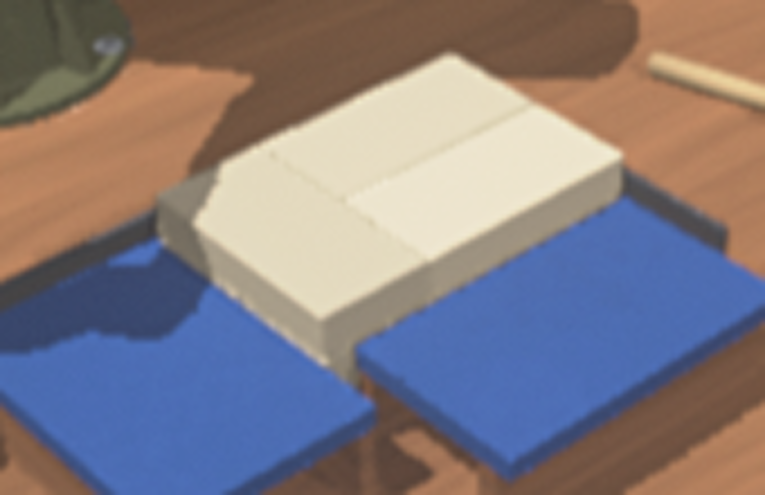

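The layer is closed: hairline seams at top-crop (225,268) and (370,260), far sides flush, and bricks against the rail and stop. I hand in.

```bash
python3 -c "
from cell import manip;print(manip.sign_off())"
```

```text
the job is handed in; nothing more can be done
None
```

I closed the second layer and handed it in at about 23 s: in the last pictures all three bricks lie flat, square and flush against the near rail and left stop, with only hairline seams.

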